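# Unlock the laundry supply chest and open its lid

### The job

Unlock the white laundry supply chest and open it: gently press the red release button, feeling for how far it goes, until the black T-handle pops out, then turn the handle counter-clockwise to its stop and lift the lid by it until its front edge has risen a good hand's width, about 13 cm. Let go so that the lid stays standing open by itself. Never lean hard on the button or its collar (less than 20 N), and leave the bottle, the jar and the brush where they are.

Things in the scene. Friction and masses are not known exactly. Their poses are not given: they have to be found in the camera images.
- chest: White supply chest fixed on the counter, 320 (x) x 360 (y) x 120 mm high, with a grey lid 12 mm thick on it (lid top 132 mm above the counter). Origin on the counter straight below the T-handle's axis; the chest runs from x = -70 to 250 and y = -180 to 180 mm in this frame. x points from the handle to the lid's hinge on the far rim, z up.
- lid (a joint): Lid angle in rad: 0 shut, grows as the front edge rises, at most 1.2. It is held by the latch until the handle is turned. The closed lid gives about 4 mm under a firm press. Its hinge is stiff: the lid stays where it is left. Lifting it at the handle takes 5 to 8 N.
- lid_hinge (a point): A point on the lid's hinge line, in the middle of the far rim, 120 mm above the counter; the hinge line is its y axis. It turns with the lid. The handle's axis is 245 mm from it towards the front (-x).
- lid_front (a point): Middle of the lid's front upper edge, 325 mm in front of the hinge line and 80 mm in front of the handle's axis. A lid angle of 0.42 rad raises it about 130 mm.
- handle_bar (a point): Centre of the black T-handle's bar: 84 long (its y axis), 14 wide (x), 16 mm high, on an 18 mm round stem. Locked, it lies flush in a bright metal surround (44 x 122 mm, 16 mm above the lid), its centre 8 mm above the lid's top, and cannot be gripped; popped out, its centre is 44 mm above the lid's top, free all round. At first the bar is parallel to the hinge.
- handle (a joint): How far the T-handle stands out, in m: 0 locked flush, 0.036 fully popped out. A spring pushes it out (6 to 9 N) when the button frees it, and keeps it out.
- spindle (a joint): Turn of the T-handle in rad about the lid's upward normal: 0 locked, grows counter-clockwise seen from above, stop at 1.45. It can turn only when popped out; it resists with about 0.2 N m and stays where it is left. The lid is free from 1.2 on.
- collar: Steel collar, 36 mm across, 10 mm high, on the lid; origin on its axis at the lid's top, 95 mm to +y of the handle's axis. In it the red button, 23 mm across, whose top stands 12 to 30 mm above the collar's rim: it differs each time and is not measured. Sprung: 2.5 N at first, rising to 7 to 9 N at 6 mm, where it frees the handle and eases off; hard stop at 10 mm (10 N). It springs back.
- detergent: Bystander: blue bottle, 72 mm diameter, 160 mm high, standing beside the chest; origin at its foot.
- peg_jar: Bystander: amber jar with steel cap, 66 mm diameter, 90 mm high, standing beside the chest; origin at its foot.
- brush: Bystander: brush lying on the counter beside the chest, on the -y side; origin at its underside.

How it is judged (in metres and radians):
On the way, in this order (a step that is already met when the one before it is completed fails the run):
1. the handle has popped out (value of joint handle above 0.03 m and value of joint spindle below 0.3 rad), for 0.2 s.
2. the handle is turned so far that the lid is free, the lid still down (value of joint spindle above 1.2 rad and value of joint lid below 0.1 rad), for 0.1 s.
At the end, for the whole second after the job is handed in: The lid stands open by itself at 0.33 rad or more (front edge risen at least 105 mm) and at rest, the T-handle out by more than 25 mm and turned by more than 1.0 rad (value of joint lid above 0.33 rad and value of joint handle above 0.025 m and value of joint spindle above 1 rad and velocity of joint lid between -0.05 and 0.05 rad/s); the robot touches nothing.
It fails at once if more than 20 N on the button or its collar (contact force between any of the arm, the fingers and collar above 20 N).
It fails at once if the detergent is shifted or knocked over (distance of detergent from where it was at the start of the episode above 0.02 m or angle between detergent's own z axis and vertical above 0.3 rad).
It fails at once if the peg jar is shifted or knocked over (distance of peg_jar from where it was at the start of the episode above 0.02 m or angle between peg_jar's own z axis and vertical above 0.3 rad).
It fails at once if the brush is shifted (distance of brush from where it was at the start of the episode above 0.02 m).
It also fails if it takes over 58 s, if anything falls off the work surface, if the arm or the gripper's body presses on something with over 40 N, if the wrist force passes 120 N, or if a joint passes its speed limit or range.

### The arm

A 7-joint arm with a two-finger parallel gripper is mounted at the origin on the work surface. World frame = base frame: x ahead of the robot, y to its left, z up, the work surface at z = 0. Lengths are in m, angles in degrees, forces in N, time in s.
With the tool pointing down it reaches from about 0.425 to 0.875 m from the base axis. Payload 4.7 kg.
Tool frame: the origin (TCP) lies midway between the tips of the shut fingers; the grasp point (between the pads) lies 19 mm behind it; z points along the fingers, y is the direction in which the jaws open and shut (so a half turn about z gives the same grasp; the last joint's range is limited). The gripper opens to 87 mm and grips with 3 to 60 N. Pads are 19 mm wide; open, the fingers measure 117 mm over their backs; the gripper's body (75 mm by 190 mm) begins 51 mm behind the grasp point.
Start: joints at [-64.108, 18.392, -4.016, 83.108, 1.295, 78.541, -3.26], TCP at [0.276, 0.589, 0.223] pointing down, gripper open.
Joint ranges: [-163.93, 163.93], [-17.29, 119.83], [-79.2, 71.16], [3.27, 140.29], [-89.18, 269.18], [5.43, 117.66], [-154.24, 154.24]. Speed limits (degrees/s): [147.25, 147.25, 180, 180, 180, 180, 180].

### API

Orientations are given as [roll, pitch, yaw] about the fixed x, y, z axes, in that order (R = Rz(yaw) Ry(pitch) Rx(roll)).
In Python, from cell import env gives the robot as it stands.
- The arm moves only by the tool apply_moves, never from a script. Its argument "targets" is a list of rows, each a list of 2 entries, a list of its own where there are three numbers: the shift along the world's x, y, z in mm, then the turn, a rotation vector about the world's x, y, z in rad. A call has 1 to 8 rows; each row is the pose to reach, as a shift and turn from the pose commanded when the call began; what a row does not reach only later rows make up. A row lasts 1/10 s, in which the tool goes at most 50 mm and 8.59 degrees, less where a joint would pass 70% of its speed; a pose out of reach is approached as far as the arm can. A call with a gripper value outside its range is refused whole. "hand" is the finger opening in mm, from 0 to 87, set as the call begins (left out, the last holds). The fingers move at their own pace and stop on an object; "squeeze" is the grip in N (left out, the last holds). Time passes only in rows, so rows that repeat a pose let the fingers close. It gives the time, the measured TCP pose, the force and the opening at its end, in the units of the state.
- env.get_obs(): the state, without advancing time (a new reading comes with each control period).
- env.read_camera(name): name is "scene" or "side" or "wrist"; returns a dict with "image" (480x640x3 uint8, red, green, blue), "camera_matrix" (3x3 intrinsics, pixels), "camera_from_world" (4x4, takes a point from world to camera coordinates); the wrist camera has in their place "mount" (4x4, takes a point from camera to tool coordinates, whose origin is the TCP and whose axes are the flange's). Camera axes: x right, y down, z forward; pixel columns grow to the right and rows downward; lengths in m; the calibration is good to about 2 mm. The wrist camera is an equidistant fisheye: a pixel r from the principal point sees the ray r / f radians off the axis. A picture is of the moment at which its call begins: read the wrist's pose just before it. There is no depth.
- env.sign_off(): hands the job in, once; it reports no verdict.
Trained networks look in a picture, given as the dict that the camera call returned (one of the last four; its "shot" number tells which), for a name from the list of things; names that differ only in an ending like _2 or _b are one class to them, and where a whole thing is asked for, a point or a joint stands for the part that bears it (a point fixed in the world has none). Each returns a list of dicts, best first, with "conf" (0 to 1); they miss things now and then, are a little off and sometimes report something else, mostly with a low value. They report only what shows in the picture. A call takes as long as a camera call.
- env.regions_of(picture, target): "region" (480x640 bool, what is visible of it) and "rect" ([left, top, right, bottom] in pixels, round what is visible of it).
The state is a dict: "time_s": time; "qpos": joint angles; "joint_velocities": joint speeds; "effort": joint torques, N m; "tool_pos": TCP position; "tool_rot": TCP orientation; "force": force on the tool from outside, world axes, zero at the start; "wrist_torque": the same for the moment, N m; "grip_width": finger opening in m.
Only numpy, scipy, OpenCV 4.12 (cv2) and the standard library are available. Lean on these libraries where they do the work, as an engineer would, in place of code of your own. Each camera call takes 0.05 s, during which the arm holds its last target. There are 200 camera calls.

## Working session

There is one attempt and no reset: what is moved stays moved. The work goes in short steps, Python scripts to look and compute and a tool call to move; the robot and the scene stay as the last step left them, time stands still between calls to the robot, and variables do not carry over. Pictures are saved under pics/ and viewed, about 8 in all and at most 12, crops included, and the job is handed in when it is done.

Besides the shell and the picture viewer there is one more tool, called after "Emit:" as name(argument=value, ...), one argument or row to a line, values as JSON. apply_moves: Moves the arm, as the interface text tells. Its arguments: {"type":"object","properties":{"targets":{"type":"array","items":{"type":"array"}},"hand":{"type":"number"},"squeeze":{"type":"number"}},"required":["targets"]}

```bash
ls; mkdir -p pics; cat > h.py <<'E'
from cell import env
import numpy as np, cv2
from scipy.spatial.transform import Rotation as R
def save(p,n): cv2.imwrite(f'pics/{n}.png',cv2.cvtColor(p['image'],cv2.COLOR_RGB2BGR))
def onplane(p,uv,z):
    K=np.array(p['camera_matrix']);T=np.array(p['camera_from_world'])
    d=T[:3,:3].T@np.linalg.inv(K)@np.array([*uv,1.]);c=-T[:3,:3].T@T[:3,3]
    return c+d*(z-c[2])/d[2]
def ray(p,uv):
    K=np.array(p['camera_matrix']);T=np.array(p['camera_from_world'])
    d=T[:3,:3].T@np.linalg.inv(K)@np.array([*uv,1.]);return -T[:3,:3].T@T[:3,3],d/np.linalg.norm(d)
def proj(p,X):
    K=np.array(p['camera_matrix']);T=np.array(p['camera_from_world'])
    x=K@(T[:3,:3]@np.array(X)+T[:3,3]);return x[:2]/x[2]
def tri(rs):
    A=0;b=0
    for c,d in rs:
        M=np.eye(3)-np.outer(d,d);A=A+M;b=b+M@c
    X=np.linalg.solve(A,b);return X,[np.linalg.norm((np.eye(3)-np.outer(d,d))@(X-c)) for c,d in rs]
E
python3 - <<'E'
from h import *
o=env.get_obs();print(o)
P={}
for n in('scene','side'):
    p=P[n]=env.read_camera(n);save(p,n+'0')
    print(n,np.linalg.inv(p['camera_from_world'])[:3,3])
    for t in('chest','lid','handle_bar','collar','detergent','peg_jar','brush'):
        for r in env.regions_of(p,t)[:2]:
            ys,xs=np.nonzero(r['region']);print(t,round(r['conf'],2),r['rect'],xs.mean().round(1),ys.mean().round(1),len(xs))
a=cv2.imread('pics/scene0.png');b=cv2.imread('pics/side0.png')
cv2.imwrite('pics/both.png',cv2.resize(np.vstack([a,b]),None,fx=.62,fy=.62))
E
```

```text
pics
{'time_s': 0.0, 'qpos': array([-64.10760053,  18.43825227,  -4.01426914,  83.17458261,
         1.29523917,  78.54003924,  -3.25968111]), 'joint_velocities': array([-0.00123199,  0.02791619, -0.1383301 , -0.06308787, -0.00712025,
       -0.00994205,  0.06010803]), 'effort': array([-3.73310002e-05, -4.91282988e+01, -4.03929306e-01, -3.12531388e+01,
       -6.40424690e-02,  4.35093138e-02,  1.66163468e-04]), 'tool_pos': array([0.2753989 , 0.5881713 , 0.22147328]), 'tool_rot': array([-1.79892375e+02,  6.34800574e-03,  1.54916518e+02]), 'force': array([ 1.50894313, -0.85285645,  0.41235391]), 'wrist_torque': array([-0.02762582,  0.00781359, -0.02756013]), 'grip_width': 0.08700656656197975}
scene [ 0.94478994 -0.71322042  0.8904262 ]
chest 0.96 [234.0, 166.5, 448.0, 356.8] 344.6 256.8 25257
lid 0.93 [234.9, 164.4, 449.3, 322.8] 347.0 241.9 19153
handle_bar 0.48 [307.4, 200.2, 330.6, 227.9] 313.8 214.0 193
collar 0.51 [326.9, 178.3, 343.1, 199.1] 334.2 189.2 268
detergent 0.84 [371.2, 145.2, 399.3, 188.7] 387.7 170.4 735
peg_jar 0.6 [272.0, 324.8, 309.3, 380.6] 289.8 351.2 1524
peg_jar 0.31 [304.1, 200.3, 325.5, 225.5] 314.3 212.9 186
brush 0.8 [191.1, 305.4, 267.0, 366.2] 225.4 331.9 1362
side [ 0.40917833 -0.62872629  0.89284385]
chest 0.7 [243.5, 141.8, 450.8, 336.8] 344.7 237.1 27679
lid 0.58 [248.1, 143.8, 451.5, 309.3] 341.3 223.9 23054
handle_bar 0.56 [293.5, 200.8, 311.0, 235.3] 298.4 217.6 254
handle_bar 0.35 [283.4, 171.8, 296.9, 189.7] 288.7 183.0 242
collar 0.67 [282.0, 171.9, 296.1, 193.9] 288.4 183.4 293
detergent 0.8 [282.2, 118.1, 312.1, 156.7] 296.0 140.7 874
peg_jar 0.77 [367.8, 324.5, 410.4, 369.9] 389.6 347.1 1547
brush 0.95 [263.1, 366.5, 371.8, 397.0] 306.9 381.2 1819
```

View pics/both.png

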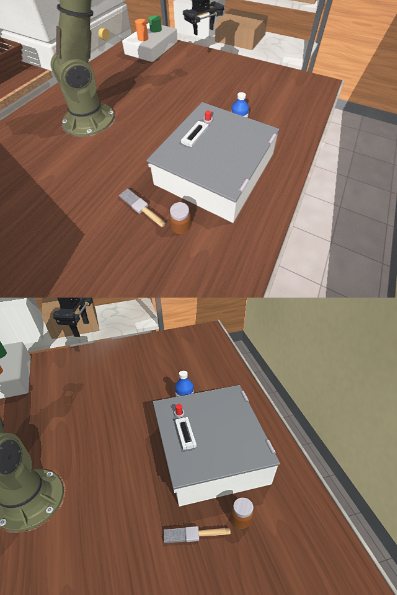

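The picture shows the chest in the middle of the table. In the scene view the red button is at about (335,189) px and the T-handle surround at (314,214) px. In the side view they are at (288,183) and (298,218). The bottle stands behind the +y side, and the jar and brush are on the -y side.

```bash
python3 - <<'E'
from h import *
from scipy.optimize import least_squares
rb=[];hb=[];Q=[];P=[]
for n in('scene','side'):
    p=env.read_camera(n);P.append(p);im=p['image'].astype(int)
    lid=max(env.regions_of(p,'lid'),key=lambda r:r['conf'])['region'].astype(np.uint8)
    hull=cv2.convexHull(np.argwhere(lid)[:,::-1].astype(np.int32))
    m=np.zeros((480,640),np.uint8);cv2.drawContours(m,[hull],-1,1,-1)
    m2=cv2.dilate(m,np.ones((25,25)))
    red=(im[...,0]>120)&(im[...,1]<60)&(im[...,2]<60)&(m2>0)
    k,l,s,c=cv2.connectedComponentsWithStats(red.astype(np.uint8));i=1+np.argmax(s[1:,4]);print(n,'red',s[i],c[i]);rb.append(c[i])
    dark=(im.max(2)<60)&(cv2.erode(m,np.ones((9,9)))>0)
    k,l,s,c=cv2.connectedComponentsWithStats(dark.astype(np.uint8));
    if k>1:
        i=1+np.argmax(s[1:,4]);print('dark',s[i],c[i]);hb.append(c[i])
    q=cv2.approxPolyN(hull,4,ensure_convex=True).reshape(-1,2) if hasattr(cv2,'approxPolyN') else None
    print(q.tolist());print([onplane(p,u,.132)[:2].round(3).tolist() for u in q])
print('btn',tri([ray(p,u) for p,u in zip(P,rb)]))
if len(hb)==2: print('bar',tri([ray(p,u) for p,u in zip(P,hb)]),[onplane(p,u,.14) for p,u in zip(P,hb)])
for t in('detergent','peg_jar','brush'):
    r=[env.regions_of(p,t)[0]['rect'] for p in P]
    print(t,tri([ray(p,((q[0]+q[2])/2,(q[1]+q[3])/2)) for p,q in zip(P,r)]))
a=[cv2.resize(p['image'][140:330,230:460,::-1],None,fx=2.6,fy=2.6,interpolation=cv2.INTER_CUBIC) for p in P]
cv2.imwrite('pics/crop.png',cv2.resize(np.hstack(a),(800,330)))
E
```

```text
scene red [336 183   4  11  18] [338.38888889 189.05555556]
dark [303 202  23  24 174] [314.42528736 213.71264368]
[[379, 328], [233, 260], [324, 163], [453, 208]]
[[0.787, -0.204], [0.454, -0.189], [0.466, 0.191], [0.807, 0.175]]
side red [283 172  11  17 125] [288.544 180.96 ]
dark [291 201  16  33 239] [298.34309623 216.73640167]
[[278, 310], [245, 166], [388, 140], [454, 269]]
[[0.453, -0.189], [0.47, 0.188], [0.804, 0.171], [0.786, -0.203]]
btn (array([0.54926089, 0.10553645, 0.14052028]), [np.float64(0.000356973287900365), np.float64(0.00035697328790042134)])
bar (array([5.42152417e-01, 1.64392007e-04, 1.43740575e-01]), [np.float64(0.0008494486783839332), np.float64(0.0008494486783840227)]) [array([0.53994208, 0.0049092 , 0.14      ]), array([0.54261188, 0.00219966, 0.14      ])]
detergent (array([0.61091841, 0.24787315, 0.13067434]), [np.float64(0.0006439697812215719), np.float64(0.0006439697812216525)])
peg_jar (array([ 0.6362501 , -0.27631178,  0.0400731 ]), [np.float64(0.0009378226400693445), np.float64(0.0009378226400693235)])
brush (array([ 0.49251525, -0.28829608,  0.01114072]), [np.float64(0.0021825934009521097), np.float64(0.0021825934009521617)])
```

View pics/crop.png

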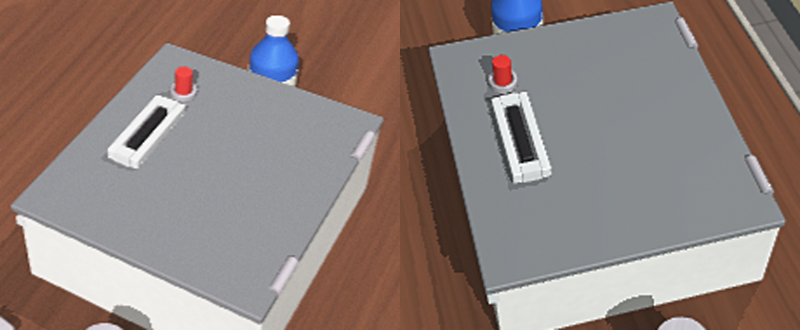

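The crop shows the button standing about 25 mm above its collar. The chest yaw is about -2.6°, with the handle near (0.542, 0.001) and the button near (0.547, 0.097). I'll move above the button with the fingers shut.

Emit:
apply_moves(
  targets=[
    [[22, -40, 9], [0, 0, -0.147]],
    [[44, -80, 18], [0, 0, -0.294]],
    [[66, -120, 27], [0, 0, -0.441]],
    [[88, -160, 36], [0, 0, -0.588]],
    [[110, -200, 45], [0, 0, -0.735]],
    [[132, -240, 54], [0, 0, -0.882]],
    [[154, -280, 63], [0, 0, -1.03]],
    [[176, -320, 72], [0, 0, -1.177]],
  ],
  hand=0,
  squeeze=20,
)

```text
time_s: 2.1
tool_pos: [0.4522, 0.267, 0.2953]
tool_rot: [180.0, -0.0, 87.1]
force: [0.7, 0.5, -0.5]
grip_width: 0.031
```

Emit:
apply_moves(
  targets=[
    [[22, -40, 2], [0, 0, 0]],
    [[45, -80, 4], [0, 0, 0]],
    [[68, -120, 5], [0, 0, 0]],
    [[82, -165, 5], [0, 0, 0]],
    [[82, -200, 5], [0, 0, 0]],
    [[82, -220, 5], [0, 0, 0]],
    [[82, -220, 5], [0, 0, 0]],
    [[82, -220, 5], [0, 0, 0]],
  ],
)

```text
time_s: 2.9
tool_pos: [0.5336, 0.0494, 0.2997]
tool_rot: [180.0, -0.1, 87.5]
force: [0.6, 0.7, -0.2]
grip_width: 0.0002
```

```bash
cat >> h.py <<'E'
def wray(p,o,uv):
    K=np.array(p['camera_matrix']);M=np.array(p['mount'])
    v=np.array([uv[0]-K[0,2],uv[1]-K[1,2]])/K[0,0];t=np.linalg.norm(v)
    d=np.array([*(v/max(t,1e-9)*np.sin(t)),np.cos(t)])
    Rt=R.from_euler('xyz',o['tool_rot'],degrees=True).as_matrix()
    return o['tool_pos']+Rt@M[:3,3],Rt@M[:3,:3]@d
E
cat > w.py <<'E'
from h import *
import sys
o=env.get_obs();p=env.read_camera('wrist');save(p,sys.argv[1])
print(o['time_s'],o['tool_pos'].round(4),o['tool_rot'].round(2),o['force'].round(2),o['qpos'].round(0))
im=p['image'].astype(int);print(p['camera_matrix'])
red=(im[...,0]>100)&(im[...,1]<.4*im[...,0])&(im[...,2]<.4*im[...,0])
k,l,s,c=cv2.connectedComponentsWithStats(red.astype(np.uint8))
for i in np.argsort(-s[1:,4])[:2]+1: print('red',s[i],c[i].round(1),[x.round(4) for x in wray(p,o,c[i])])
for t in('handle_bar','collar'):
    for r in env.regions_of(p,t)[:2]:
        ys,xs=np.nonzero(r['region']);u=(xs.mean(),ys.mean());c0,d=wray(p,o,u);z=.14
        print(t,round(r['conf'],2),r['rect'],np.round(u,1),'cam',c0.round(4),'at z=.14',(c0+d*(z-c0[2])/d[2]).round(4))
E
python3 w.py w1
```

```text
2.9 [0.5336 0.0494 0.2997] [ 1.7998e+02 -6.0000e-02  8.7480e+01] [ 0.64  0.72 -0.23] [-33.   2.  26.  93.  -1.  85.  -9.]
[[371.64829954   0.         320.55776274]
 [  0.         371.64829954 241.12178116]
 [  0.           0.           1.        ]]
red [322 158  28  29 623] [335.2 171.9] [array([0.5364, 0.116 , 0.4618]), array([ 0.0366, -0.0627, -0.9974])]
handle_bar 0.87 [319.3, 229.7, 344.4, 275.6] [333.5 251.5] cam [0.5364 0.116  0.4618] at z=.14 [0.544  0.0246 0.14  ]
collar 0.94 [314.5, 147.8, 358.8, 197.1] [334.5 170. ] cam [0.5364 0.116  0.4618] at z=.14 [0.5476 0.0974 0.14  ]
```

View pics/w1.png

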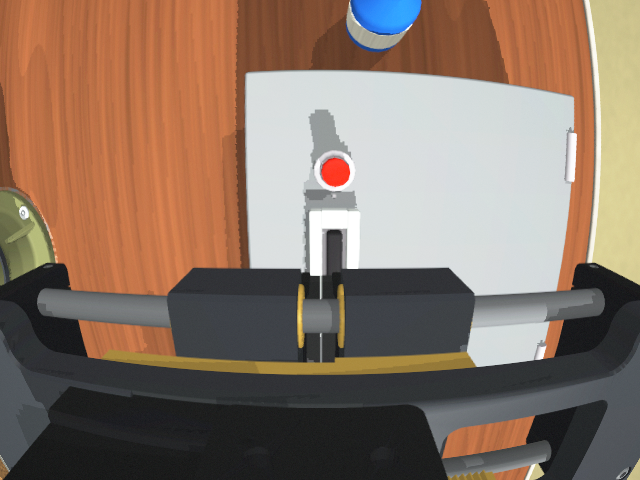

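The wrist view shows the red button at (335,172) px and the surround and bar at (333,251) px. This puts the button at (0.5475, 0.097). I'm going above it, with slow steps after that.

Emit:
apply_moves(
  targets=[
    [[7, 24, -35], [0, 0, 0]],
    [[14, 48, -70], [0, 0, 0]],
    [[14, 48, -100], [0, 0, 0]],
    [[14, 48, -112], [0, 0, 0]],
    [[14, 48, -117], [0, 0, 0]],
    [[14, 48, -120], [0, 0, 0]],
    [[14, 48, -120], [0, 0, 0]],
    [[14, 48, -120], [0, 0, 0]],
  ],
)

```text
time_s: 3.85
tool_pos: [0.5485, 0.0965, 0.1811]
tool_rot: [179.9, -0.1, 87.4]
force: [0.2, -0.4, 0.6]
grip_width: 0.0002
```

```bash
python3 - <<'E'
from h import *
P=[env.read_camera(n) for n in('scene','side')]
a=[cv2.resize(p['image'][140:260,260:400,::-1],(400,343),interpolation=cv2.INTER_CUBIC) for p in P]
cv2.imwrite('pics/c2.png',np.hstack(a)); o=env.get_obs();print(o['tool_pos'],o['force'])
for p in P: print(proj(p,o['tool_pos']))
E
```

```text
[0.54824059 0.09660661 0.18072028] [ 0.62606219 -0.91699908  0.23884069]
[336.46790254 177.63860694]
[287.83910744 170.08350197]
```

View pics/c2.png

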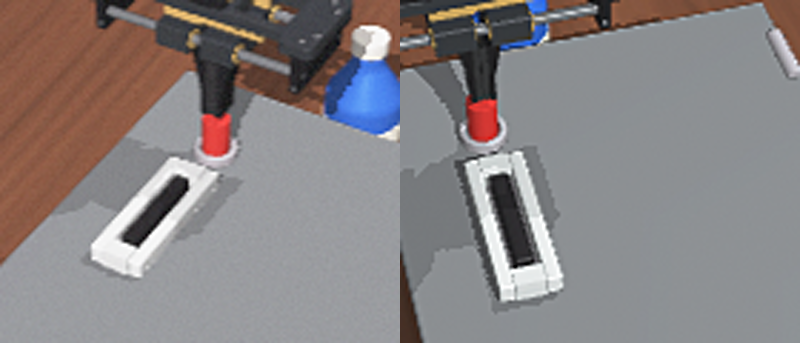

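The fingertips are centred over the button, with a gap of roughly 10 mm in both views. Now I'll press slowly.

Emit:
apply_moves(
  targets=[
    [[0, 0, -1], [0, 0, 0]],
    [[0, 0, -2], [0, 0, 0]],
    [[0, 0, -3], [0, 0, 0]],
    [[0, 0, -4], [0, 0, 0]],
    [[0, 0, -5], [0, 0, 0]],
    [[0, 0, -5], [0, 0, 0]],
  ],
)

```text
time_s: 4.55
tool_pos: [0.5475, 0.0967, 0.1744]
tool_rot: [-180.0, 0.0, 87.5]
force: [-1.1, -0.4, -1.4]
grip_width: 0.0003
```

Emit:
apply_moves(
  targets=[
    [[0, 0, -1], [0, 0, 0]],
    [[0, 0, -2], [0, 0, 0]],
    [[0, 0, -3], [0, 0, 0]],
    [[0, 0, -3], [0, 0, 0]],
  ],
)

```text
time_s: 4.95
tool_pos: [0.5476, 0.0967, 0.1716]
tool_rot: [180.0, -0.0, 87.5]
force: [-0.1, -0.6, 0.2]
grip_width: 0.0005
```

Emit:
apply_moves(
  targets=[
    [[0, 0, -1], [0, 0, 0]],
    [[0, 0, -2], [0, 0, 0]],
    [[0, 0, -3], [0, 0, 0]],
    [[0, 0, -3], [0, 0, 0]],
  ],
)

```text
time_s: 5.35
tool_pos: [0.5476, 0.0967, 0.1689]
tool_rot: [180.0, -0.0, 87.5]
force: [-1.5, 0.3, 5.0]
grip_width: 0.0006
```

Emit:
apply_moves(
  targets=[
    [[0, 0, -1], [0, 0, 0]],
    [[0, 0, -2], [0, 0, 0]],
    [[0, 0, -2], [0, 0, 0]],
  ],
)

```text
time_s: 5.65
tool_pos: [0.5476, 0.0967, 0.1669]
tool_rot: [180.0, -0.0, 87.5]
force: [-2.2, -1.1, 5.1]
grip_width: 0.0004
```

Emit:
apply_moves(
  targets=[
    [[0, 0, -1], [0, 0, 0]],
    [[0, 0, -2], [0, 0, 0]],
    [[0, 0, -2], [0, 0, 0]],
  ],
)

```text
time_s: 5.95
tool_pos: [0.5477, 0.0966, 0.1649]
tool_rot: [180.0, 0.0, 87.5]
force: [-2.0, -0.7, 6.3]
grip_width: 0.0001
```

Emit:
apply_moves(
  targets=[
    [[0, 0, -1], [0, 0, 0]],
    [[0, 0, -1.5], [0, 0, 0]],
    [[0, 0, -1.5], [0, 0, 0]],
  ],
)

```text
time_s: 6.25
tool_pos: [0.5476, 0.0966, 0.1636]
tool_rot: [180.0, -0.0, 87.5]
force: [-2.4, -0.6, 5.8]
grip_width: 0.0006
```

```bash
cat > z.py <<'E'
from h import *
import sys
P=[env.read_camera(n) for n in('scene','side')]
for p in P:
    for r in env.regions_of(p,'handle_bar')[:1]: print(r['conf'],r['rect'],r['region'].sum())
a=[cv2.resize(p['image'][140:260,260:400,::-1],(400,343),interpolation=cv2.INTER_CUBIC) for p in P]
cv2.imwrite(f'pics/{sys.argv[1]}.png',np.hstack(a)); o=env.get_obs();print(o['time_s'],o['tool_pos'],o['force'])
E
python3 z.py c3
```

```text
0.85 [303.8, 190.4, 329.2, 219.5] 319
0.76 [289.8, 189.3, 306.5, 226.9] 368
6.45 [0.54765049 0.09657545 0.16366993] [-2.66231394 -0.219346    7.81580359]
```

The bar's rect has moved up by about 10 px in both views, which suggests it has popped. I'll look to confirm.

View pics/c3.png

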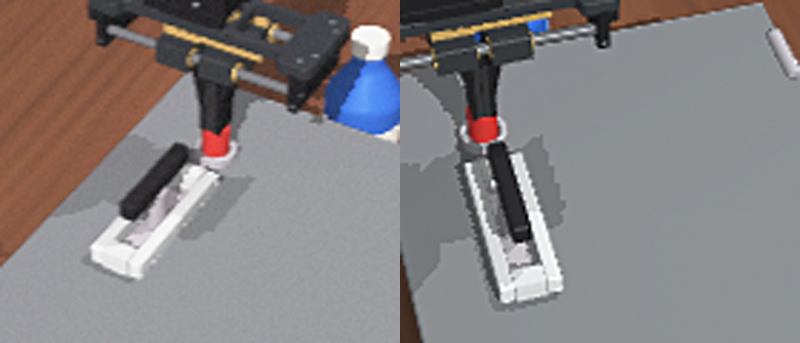

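The bar stands out clear of its surround in both views. I'm backing off, opening the hand and looking down at the bar.

Emit:
apply_moves(
  targets=[
    [[0, 0, 8], [0, 0, 0]],
    [[0, 0, 35], [0, 0, 0]],
    [[0, -20, 75], [0, 0, 0]],
    [[-2, -60, 105], [0, 0, 0]],
    [[-3, -100, 118], [0, 0, 0]],
    [[-4, -135, 118], [0, 0, 0]],
    [[-4, -145, 118], [0, 0, 0]],
    [[-4, -145, 118], [0, 0, 0]],
  ],
  hand=60,
)

```text
time_s: 7.25
tool_pos: [0.5434, -0.0501, 0.2809]
tool_rot: [180.0, 0.0, 87.3]
force: [0.2, 0.5, -0.2]
grip_width: 0.0553
```

```bash
sleep 0; python3 - <<'E'
from h import *
o=env.get_obs();p=env.read_camera('wrist');save(p,'w2');print(o['time_s'],o['tool_pos'].round(4),o['tool_rot'].round(2),o['force'].round(2))
P=[env.read_camera(n) for n in('scene','side')]
rs=[]
for i,q in enumerate([p]+P):
    for r in env.regions_of(q,'handle_bar')[:1]:
        ys,xs=np.nonzero(r['region']);u=(xs.mean(),ys.mean());rr=wray(q,o,u) if i==0 else ray(q,u);rs.append(rr)
        c,d=rr;print(round(r['conf'],2),r['rect'],len(xs),(c+d*(.176-c[2])/d[2]).round(4))
        print(cv2.minAreaRect(np.argwhere(r['region'])[:,::-1].astype(np.float32)))
print(tri(rs))
E
```

```text
7.25 [ 0.5434 -0.0501  0.2809] [1.7999e+02 1.0000e-02 8.7260e+01] [ 0.15  0.51 -0.19]
0.84 [302.0, 109.4, 330.4, 224.0] 2295 [0.5428 0.0027 0.176 ]
((316.5, 168.0), (116.0, 23.0), 90.0)
0.55 [302.4, 192.0, 328.2, 219.5] 307 [ 0.545  -0.0074  0.176 ]
((314.20001220703125, 203.60000610351562), (14.310833930969238, 31.304948806762695), 26.56505012512207)
0.63 [288.1, 186.1, 307.6, 227.0] 355 [ 0.5414 -0.0056  0.176 ]
((297.9422912597656, 206.7115478515625), (36.28148651123047, 11.374736785888672), 78.69007110595703)
(array([0.54204641, 0.00130979, 0.16804473]), [np.float64(0.0011386115528608557), np.float64(0.0017090764261477574), np.float64(0.0008386803766810454)])
```

View pics/w2.png

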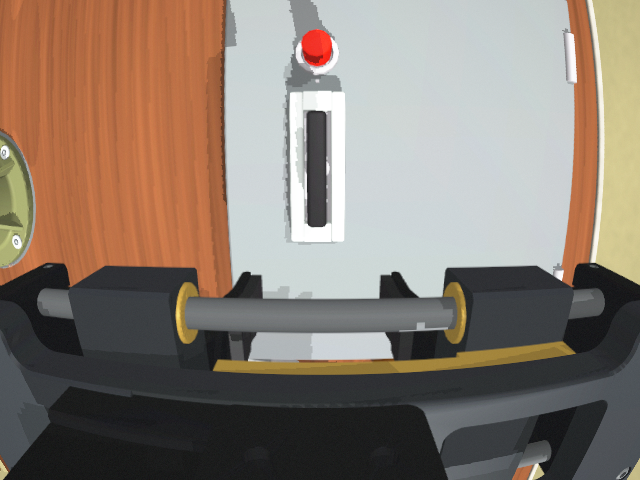

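The bar lies vertical in the wrist view, centred at (316,168) px, which is about (0.543, 0.0025), and it is aligned with the jaws. I'll descend so the pad tips cover the bar and stay off the stem, then grip.

Emit:
apply_moves(
  targets=[
    [[0, 25, 0], [0, 0, 0]],
    [[0, 52, -10], [0, 0, 0]],
    [[0, 52, -45], [0, 0, 0]],
    [[0, 52, -80], [0, 0, 0]],
    [[0, 52, -100], [0, 0, 0]],
    [[0, 52, -110], [0, 0, 0]],
    [[0, 52, -115], [0, 0, 0]],
    [[0, 52, -115], [0, 0, 0]],
  ],
)

```text
time_s: 8.35
tool_pos: [0.5438, 0.004, 0.1663]
tool_rot: [180.0, 0.0, 87.5]
force: [0.4, -0.4, -0.5]
grip_width: 0.0598
```

Emit:
apply_moves(
  targets=[
    [[0, 0, 0], [0, 0, 0]],
    [[0, 0, 0], [0, 0, 0]],
    [[0, 0, 0], [0, 0, 0]],
    [[0, 0, 0], [0, 0, 0]],
    [[0, 0, 0], [0, 0, 0]],
    [[0, 0, 0], [0, 0, 0]],
    [[0, 0, 0], [0, 0, 0]],
    [[0, 0, 0], [0, 0, 0]],
  ],
  hand=0,
  squeeze=35,
)

```text
time_s: 9.15
tool_pos: [0.5433, 0.0038, 0.1664]
tool_rot: [-180.0, -0.0, 87.5]
force: [-3.0, 0.2, 5.1]
grip_width: 0.0138
```

Gripped at 13.8 mm. Now the counter-clockwise turn.

Emit:
apply_moves(
  targets=[
    [[0, 0, 0], [0, 0, 0.1]],
    [[0, 0, 0], [0, 0, 0.2]],
    [[0, 0, 0], [0, 0, 0.3]],
    [[0, 0, 0], [0, 0, 0.4]],
    [[0, 0, 0], [0, 0, 0.5]],
    [[0, 0, 0], [0, 0, 0.6]],
    [[0, 0, 0], [0, 0, 0.7]],
    [[0, 0, 0], [0, 0, 0.7]],
  ],
)

```text
time_s: 9.95
tool_pos: [0.5425, 0.0035, 0.1663]
tool_rot: [-179.9, -0.1, 127.7]
force: [-5.2, -0.9, 5.9]
grip_width: 0.014
```

```bash
python3 -c "
from h import *
o=env.get_obs();print(o['tool_pos'],o['tool_rot'],o['force'],o['wrist_torque'],o['qpos'].round(),o['grip_width'])"
```

```text
[0.54248863 0.00348728 0.16633563] [-1.79902219e+02 -9.18606368e-02  1.27677627e+02] [-5.21016324 -0.92335321  5.86029925] [-0.09962151  1.0666027  -0.086316  ] [-27.   8.  26. 104.  -4.  70.  38.] 0.014030357969349795
```

Emit:
apply_moves(
  targets=[
    [[-0.5, 0, 0], [0, 0, 0.1]],
    [[-1, 0, 0], [0, 0, 0.2]],
    [[-1, 0, 0], [0, 0, 0.3]],
    [[-1, 0, 0], [0, 0, 0.4]],
    [[-1, 0, 0], [0, 0, 0.5]],
    [[-1, 0, 0], [0, 0, 0.6]],
    [[-1, 0, 0], [0, 0, 0.7]],
    [[-1, 0, 0], [0, 0, 0.74]],
  ],
)

```text
time_s: 10.75
tool_pos: [0.542, 0.0028, 0.1664]
tool_rot: [-180.0, -0.1, 170.1]
force: [-3.2, -0.2, 4.2]
grip_width: 0.0135
```

Emit:
apply_moves(
  targets=[
    [[0, 0, 0], [0, 0, 0.02]],
    [[0, 0, 0], [0, 0, 0.02]],
    [[0, 0, 0], [0, 0, 0.02]],
  ],
)

```text
time_s: 11.05
tool_pos: [0.542, 0.0027, 0.1664]
tool_rot: [-179.9, -0.1, 171.0]
force: [-4.0, -0.9, 5.1]
grip_width: 0.0137
```

```bash
python3 z.py c4; python3 -c "
from h import *
o=env.get_obs();print(o['tool_pos'],o['tool_rot'],o['force'],o['wrist_torque'],o['qpos'].round(),o['grip_width'])"
```

```text
0.61 [312.9, 202.1, 334.5, 219.4] 174
0.52 [278.0, 203.8, 304.7, 225.6] 57
11.25 [0.54196682 0.00275163 0.16634906] [-3.77819229 -0.98869276  5.15303915]
[0.54196682 0.00275163 0.16634906] [-1.79944752e+02 -6.75681681e-02  1.71048071e+02] [-3.77819229 -0.98869276  5.15303915] [-0.46640838  0.90086588 -0.20192012] [-24.   7.  23. 104.  -3.  70.  81.] 0.013606262848076454
```

View pics/c4.png

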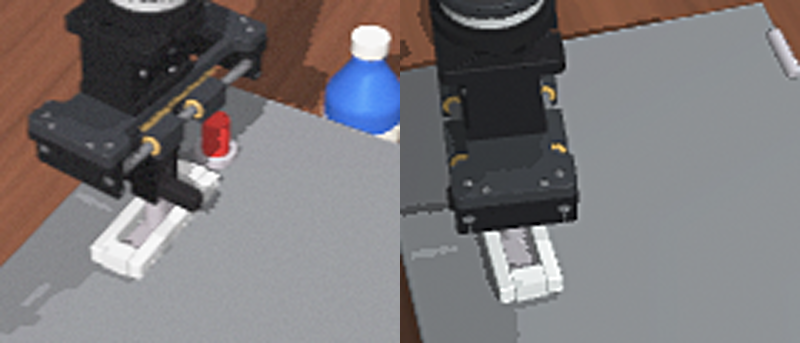

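The bar has turned with the hand by about 1.45 rad and now points towards the hinge. I'll lift along the arc about the hinge, tilting the tool with the lid.

Emit:
apply_moves(
  targets=[
    [[1.5, -0.1, 7.3], [0.0014, 0.03, 0]],
    [[3.2, -0.1, 14.6], [0.0027, 0.06, 0]],
    [[5.2, -0.2, 21.8], [0.004, 0.09, 0]],
    [[7.3, -0.3, 29], [0.0054, 0.12, 0]],
    [[9.7, -0.4, 36.1], [0.0068, 0.15, 0]],
    [[12.3, -0.5, 43.1], [0.008, 0.18, 0]],
    [[12.3, -0.5, 43.1], [0.008, 0.18, 0]],
  ],
)

```text
time_s: 11.95
tool_pos: [0.5537, 0.0022, 0.2082]
tool_rot: [-178.7, -10.5, 170.9]
force: [-5.9, -1.8, 0.6]
grip_width: 0.0138
```

```bash
python3 -c "
from h import *
o=env.get_obs();print(o['tool_pos'],o['tool_rot'],o['force'],o['wrist_torque'],o['qpos'].round(),o['grip_width'])
p=env.read_camera('scene');q=env.read_camera('side');a=[cv2.resize(x['image'][120:330,230:460,::-1],(400,365)) for x in (p,q)];cv2.imwrite('pics/c5.png',np.hstack(a))"
```

```text
[0.55373802 0.00222042 0.20817444] [-178.69246202  -10.54918804  170.91698618] [-5.87139739 -1.80134248  0.61652988] [-0.35764574  0.89896109 -0.09525824] [-22.  16.  24.  90.  -6.  86.  84.] 0.013759717872577642
```

View pics/c5.png

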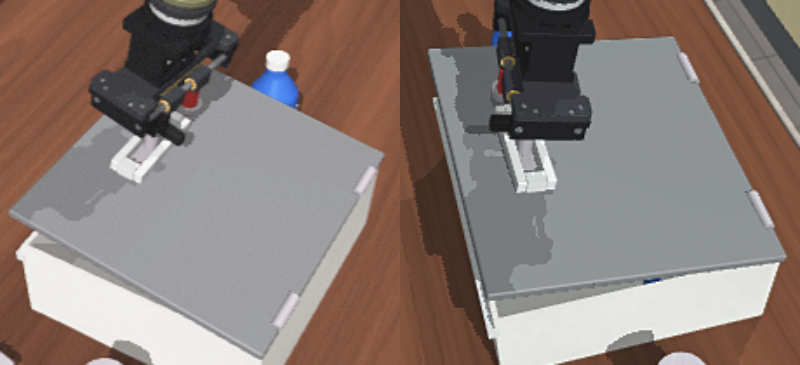

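The lid is rising with the hand and the forces are small. Continuing the arc to about 0.48 rad.

Emit:
apply_moves(
  targets=[
    [[2.8, -0.1, 7], [0.0014, 0.03, 0]],
    [[5.8, -0.3, 13.8], [0.0027, 0.06, 0]],
    [[9, -0.4, 20.6], [0.004, 0.09, 0]],
    [[12.4, -0.6, 27.2], [0.0054, 0.12, 0]],
    [[16, -0.7, 33.8], [0.0068, 0.15, 0]],
    [[19.8, -0.9, 40.2], [0.008, 0.18, 0]],
    [[23.7, -1.1, 46.6], [0.0095, 0.21, 0]],
    [[27.9, -1.3, 52.8], [0.0108, 0.24, 0]],
  ],
)

```text
time_s: 12.85
tool_pos: [0.5811, 0.001, 0.2611]
tool_rot: [-177.0, -24.3, 170.4]
force: [-7.5, -1.6, -1.9]
grip_width: 0.0133
```

Emit:
apply_moves(
  targets=[
    [[4.4, -0.2, 6], [0.0014, 0.03, 0]],
    [[8.8, -0.4, 12], [0.0027, 0.06, 0]],
    [[8.8, -0.4, 12], [0.0027, 0.06, 0]],
    [[8.8, -0.4, 12], [0.0027, 0.06, 0]],
    [[8.8, -0.4, 12], [0.0027, 0.06, 0]],
  ],
)

```text
time_s: 13.35
tool_pos: [0.5903, 0.0006, 0.2738]
tool_rot: [-176.6, -27.5, 170.2]
force: [-6.5, -0.5, 1.1]
grip_width: 0.0137
```

```bash
python3 -c "
from h import *
o=env.get_obs();print(o['tool_pos'],o['tool_rot'],o['force'],o['wrist_torque'],o['qpos'].round(),o['grip_width'])
print(R.from_euler('xyz',o['tool_rot'],degrees=True).as_matrix().round(3))"
```

```text
[0.59027218 0.000616   0.27375913] [-176.5734587   -27.5492408   170.17817139] [-6.50341465 -0.45031563  1.10975664] [-0.46877928  0.704494    0.12244781] [-15.  34.  24.  63. -11. 113.  87.] 0.013744747473004967
[[-0.874  0.143 -0.465]
 [ 0.151  0.988  0.02 ]
 [ 0.463 -0.053 -0.885]]
```

Lid at about 0.48 rad. Release and back off along the tool axis.

Emit:
apply_moves(
  targets=[
    [[0, 0, 0], [0, 0, 0]],
    [[0, 0, 0], [0, 0, 0]],
    [[0, 0, 0], [0, 0, 0]],
    [[0, 0, 0], [0, 0, 0]],
    [[0, 0, 0], [0, 0, 0]],
    [[0, 0, 0], [0, 0, 0]],
  ],
  hand=45,
)

```text
time_s: 13.95
tool_pos: [0.5917, 0.0016, 0.274]
tool_rot: [-176.7, -27.3, 170.3]
force: [0.2, 0.5, 0.1]
grip_width: 0.0444
```

Emit:
apply_moves(
  targets=[
    [[2.3, -0.1, 4.4], [0, 0, 0]],
    [[7, -0.3, 13.3], [0, 0, 0]],
    [[14, -0.6, 26.6], [0, 0, 0]],
    [[21, -0.9, 40], [0, 0, 0]],
    [[28, -1.2, 53], [0, 0, 0]],
    [[35, -1.5, 66], [0, 0, 0]],
    [[35, -1.5, 66], [0, 0, 0]],
  ],
)

```text
time_s: 14.65
tool_pos: [0.6151, -0.0, 0.3228]
tool_rot: [-177.1, -25.6, 170.4]
force: [0.8, 0.1, -0.2]
grip_width: 0.045
```

```bash
python3 -c "
from h import *
o=env.get_obs();print(o['tool_pos'],o['tool_rot'],o['force'],o['qpos'].round(),o['grip_width'])
p=env.read_camera('scene');q=env.read_camera('side');a=[cv2.resize(x['image'][100:390,180:460,::-1],(400,414)) for x in (p,q)];cv2.imwrite('pics/c6.png',np.hstack(a))"
```

```text
[ 6.15062963e-01 -4.36812280e-05  3.22814581e-01] [-177.10859832  -25.58542172  170.43088513] [ 0.76801819  0.11677202 -0.2058257 ] [ -4.  34.   4.  54.  -4. 118.  81.] 0.045027603060845744
```

View pics/c6.png

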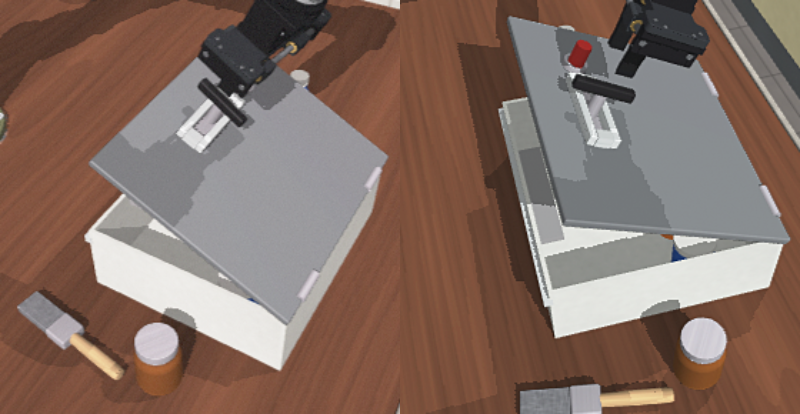

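The lid stands open with the handle out and turned, and the gripper is clear of it. Joint 6 is close to its range limit, so I'll reduce the tilt while rising.

Emit:
apply_moves(
  targets=[
    [[-12, 0, 5], [0, -0.08, 0]],
    [[-14, 0, 20], [0, -0.16, 0]],
    [[-16, 0, 35], [0, -0.24, 0]],
    [[-20, 0, 50], [0, -0.32, 0]],
    [[-25, 0, 60], [0, -0.4, 0]],
    [[-25, 0, 60], [0, -0.4, 0]],
    [[-25, 0, 60], [0, -0.4, 0]],
    [[-25, 0, 60], [0, -0.4, 0]],
  ],
)

```text
time_s: 15.55
tool_pos: [0.5899, 0.0005, 0.3796]
tool_rot: [179.3, -3.3, 171.4]
force: [-1.2, -0.4, 0.6]
grip_width: 0.0449
```

```bash
python3 - <<'E'
from h import *
from scipy.optimize import least_squares
o=env.get_obs();print(o['time_s'],o['tool_pos'],o['tool_rot'],o['force'],o['qpos'].round(1))
P=[env.read_camera(n) for n in('scene','side')]
rs=[]
# front lid -y corner: extreme pixel of lid region, and bar centroid
H0=np.array([.788,-.008,.12]);ex=np.array([.999,-.045,0]);ey=np.array([.045,.999,0])
for p in P:
    r=env.regions_of(p,'lid')[0]['region'].astype(np.uint8);pts=cv2.convexHull(np.argwhere(r)[:,::-1].astype(np.int32)).reshape(-1,2)
    best=min(((np.min(np.linalg.norm(pts-proj(p,H0+ex*(-.325*np.cos(t)+.012*np.sin(t))+ey*s*.185+np.array([0,0,.325*np.sin(t)+.012*np.cos(t)])),axis=1)),s,t) for s in(-1,) for t in np.arange(0,1,.01)))
    print('lid angle fit (px err,side,rad)',best)
for t in('handle_bar',):
    for p in P:
        g=env.regions_of(p,t)[:1]
        if g: ys,xs=np.nonzero(g[0]['region']);rs.append(ray(p,(xs.mean(),ys.mean())));print(g[0]['conf'],g[0]['rect'])
if len(rs)==2: print('bar',tri(rs))
for t in('detergent','peg_jar','brush'):
    g=[env.regions_of(p,t)[:1] for p in P]
    if all(g):
        r=[x[0]['rect'] for x in g];print(t,tri([ray(p,((q[0]+q[2])/2,(q[1]+q[3])/2)) for p,q in zip(P,r)])[0].round(3))
E
```

```text
15.55 [5.89851847e-01 5.41782178e-04 3.79552929e-01] [179.28348969  -3.30691995 171.381131  ] [-1.19627086 -0.36089997  0.60997275] [-4.9 12.   3.9 73.5 -2.1 97.7 80. ]
lid angle fit (px err,side,rad) (np.float64(0.5074525252391189), -1, np.float64(0.5))
lid angle fit (px err,side,rad) (np.float64(1.7675698386084322), -1, np.float64(0.43))
0.74 [320.8, 157.5, 355.2, 187.7]
0.94 [304.7, 151.7, 344.5, 179.2]
bar (array([ 0.59056342, -0.00216597,  0.27498851]), [np.float64(0.00042622354566574283), np.float64(0.00042622354566573237)])
peg_jar [ 0.64  -0.276  0.038]
brush [ 0.493 -0.29   0.014]
```

```bash
python3 -c "
from h import *
print(env.sign_off());o=env.get_obs();print(o['time_s'],o['force'])"
```

```text
the job is handed in; nothing more can be done
None
the job is handed in; nothing more can be done
```

The chest is unlocked and open, and I handed the job in at about 15.7 s of the 58 s allowed. No verdict was reported.

- **Button:** I pressed it in steps of 1 to 2 mm. The most force I read was about 8 N, and the force is only read at the end of each step. The pictures showed the T-handle standing out.
- **Handle:** I gripped the bar at 14 mm and turned it counter-clockwise by about 1.45 rad.
- **Lid:** I lifted it along its arc to about 0.48 rad, released it and backed off.

**Last checks:**
- **Lid angle:** the two cameras gave 0.50 and 0.43 rad, so they disagree slightly, but both are well above the 0.33 rad needed.
- **Handle:** the bar measured at (0.591, -0.002, 0.275), where it was released. The picture after release showed it still out and turned.
- **Contact:** the tool force was within its noise of about 1 N, and the gripper was about 10 cm above the handle.
- **Bystanders:** the jar was within 4 mm and the brush within about 4 mm of where they started. The bottle was hidden at the end, so I could not measure it. The arm never came near it, and the pressing picture showed it upright.

**Joint limit:** joint 6 read about 118°, at its 117.66° limit, for a moment during the retreat, and that pose was not fully reached. I reduced the tilt straight away. I don't know whether that counts as passing the joint's range.

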